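Find the socket that fits the pump's nut

TASK

Swing the carton's half-raised flap back past upright and leave it open, then try the sockets from the carton on the pump's recessed hex nut until you find the one that fits. A socket that does not fit goes back standing in the carton. Finish while still gripping the fitting socket, upright and pressed fully home over the nut - do not let go of it - and leave the loose bolt on the bench alone.

Things in the scene. Friction and masses are not known exactly. Their poses are not given: they have to be found in the camera images.
- pump: small pump unit, fixed: steel base plate 210 x 150 x 12 mm (x by y), and on its rear (+x) half a closed grey case 91 x 140 mm whose top is 64 mm above the bench. Origin: centre of the plate's underside on the bench. On the front half, 50 mm in front (-x) of the origin, one upright hex nut sits in a round recess.
- nut_seat (a point): centre of the recess floor round the nut, 12 mm above the bench, on the nut's upright axis; axes parallel to the pump's. Nut flats face +x and -x of this frame (and every 60 degrees). A raised collar 8 mm high, 4 mm thick, surrounds the nut. Only the matching socket reaches this floor: one too small stops on the nut's top, 16 mm above it; one too large stops on the collar's rim, 8 mm above it.
- nut_top (a point): centre of the nut's top, 16 mm above the recess floor; its upper edge is bevelled and its 10 mm stud stands 6 mm higher. From run to run the nut is 16, 22 or 28 mm across flats (told only by sight or by trying), its collar 29.5, 37.5 or 45.5 mm in inner diameter. A socket goes on when upright and turned so that its flats meet the nut's within about 5 degrees.
- carton: open cardboard carton, fixed: 108 x 300 x 85 mm (x by y by height), walls and floor 4 mm. Origin: centre of its underside on the bench. The three sockets stand in it in a row along y, near y = -90, 0 and +90 mm (up to 6 mm off), in any order. Its short end flaps are folded down outside the ends (within 12 mm). Wire screens 0.26 m tall stand on the bench left of it (at y = 0.27 m) and behind (x = 0.78 m).
- flap (a joint): the carton's long flap, hinged along the rear (+x) top edge: 0 would be closed and level, 1.57 upright, 2.4 (its stop) leaning far back. It starts half raised (0.8 to 1.05), over the sockets, and stays where it is pushed; a push of about 1 N at its edge swings it.
- flap_hinge (a point): middle of the flap's hinge line, 54 mm behind the carton's centre and 88 mm above the bench; the line runs along the carton's y
- flap_edge (a point): middle of the flap's free edge, 106 mm from the hinge; the flap is 292 mm wide (along y) and 4 mm thick
- socket_small_mid (a point): small socket, loose, about 0.16 kg, 75 mm tall, standing mouth down; this point is on its axis half-way up. Flats of the hex bore face +x and -x of this frame (and every 60 degrees). Lower part 26 mm in diameter up to 36 mm; above 40 mm a round shank 24 mm in diameter, to grip. Bore 32 mm deep, fits a nut 16 mm across flats with 1.6 mm play.
- socket_medium_mid (a point): medium socket, loose, about 0.16 kg, 75 mm tall, standing mouth down; this point is on its axis half-way up. Flats of the hex bore face +x and -x of this frame (and every 60 degrees). Lower part 34 mm in diameter up to 36 mm; above 40 mm a round shank 24 mm in diameter, to grip. Bore 32 mm deep, fits a nut 22 mm across flats with 1.6 mm play.
- socket_large_mid (a point): large socket, loose, about 0.16 kg, 75 mm tall, standing mouth down; this point is on its axis half-way up. Flats of the hex bore face +x and -x of this frame (and every 60 degrees). Lower part 42 mm in diameter up to 36 mm; above 40 mm a round shank 24 mm in diameter, to grip. Bore 32 mm deep, fits a nut 28 mm across flats with 1.6 mm play.
- bolt_m12: loose bystander: M12 bolt lying on the bench near the front, 68 mm long, 22 mm wide

How it is judged:
On the way:
1. the flap is swung back past upright (value of joint flap above 1.65 rad), for 0.2 s.
At the end, for the whole second after the job is handed in: One socket is home over the nut (mid point 34 to 41 mm above the recess floor, within 5 mm of its axis, tilt under 0.08 rad) and gripped (over 1.5 N); the other two stand on the carton's floor (tilt under 0.2 rad); the flap is past upright (value of joint flap above 1.57 rad and ((z of socket_small_mid in the frame of nut_seat between 0.034 and 0.041 m and horizontal distance between socket_small_mid and nut_seat below 0.005 m and angle between socket_small_mid's own z axis and vertical below 0.08 rad and contact force between the fingers and socket_small above 1.5 N and x of socket_medium_mid in the frame of carton between -0.054 and 0.054 m and y of socket_medium_mid in the frame of carton between -0.15 and 0.15 m and height (world z) of each of socket_medium_mid, socket_large_mid below 0.05 m and angle between each of socket_medium_mid, socket_large_mid's own z axis and vertical below 0.2 rad and x of socket_large_mid in the frame of carton between -0.054 and 0.054 m and y of socket_large_mid in the frame of carton between -0.15 and 0.15 m) or (z of socket_medium_mid in the frame of nut_seat between 0.034 and 0.041 m and horizontal distance between socket_medium_mid and nut_seat below 0.005 m and angle between socket_medium_mid's own z axis and vertical below 0.08 rad and contact force between the fingers and socket_medium above 1.5 N and x of socket_small_mid in the frame of carton between -0.054 and 0.054 m and y of socket_small_mid in the frame of carton between -0.15 and 0.15 m and height (world z) of each of socket_small_mid, socket_large_mid below 0.05 m and angle between each of socket_small_mid, socket_large_mid's own z axis and vertical below 0.2 rad and x of socket_large_mid in the frame of carton between -0.054 and 0.054 m and y of socket_large_mid in the frame of carton between -0.15 and 0.15 m) or (z of socket_large_mid in the frame of nut_seat between 0.034 and 0.041 m and horizontal distance between socket_large_mid and nut_seat below 0.005 m and angle between socket_large_mid's own z axis and vertical below 0.08 rad and contact force between the fingers and socket_large above 1.5 N and x of socket_small_mid in the frame of carton between -0.054 and 0.054 m and y of socket_small_mid in the frame of carton between -0.15 and 0.15 m and height (world z) of each of socket_small_mid, socket_medium_mid below 0.05 m and angle between each of socket_small_mid, socket_medium_mid's own z axis and vertical below 0.2 rad and x of socket_medium_mid in the frame of carton between -0.054 and 0.054 m and y of socket_medium_mid in the frame of carton between -0.15 and 0.15 m))); the arm keeps its last pose, push and grip.
It fails at once if the loose bolt is moved more than 30 mm (distance of bolt_m12 from where it was at the start of the episode above 0.03 m).
It also fails if it takes over 72 s, if anything falls off the work surface, if the arm or the gripper's body presses on something with over 40 N, if the wrist force passes 120 N, or if a joint passes its speed limit or range.

ROBOT

A 6-joint arm with a two-finger parallel gripper is mounted at the origin on a cart in front of the work surface, level with it; the furniture and walls round the work are solid. World frame = base frame: x ahead of the robot, y to its left, z up, the work surface at z = 0. Lengths are in m, angles in rad, forces in N, time in s.
With the tool pointing down it reaches from about 0.4 to 0.825 m from the base axis. Payload 7 kg.
Tool frame: the origin (TCP) lies midway between the tips of the shut fingers; the grasp point (between the pads) lies 19 mm behind it; z points along the fingers, y is the line along which they close (so a half turn about z gives the same grasp; the last joint's range is limited). The gripper opens to 88 mm and grips with 3 to 60 N. Pads are 19 mm wide; open, the fingers measure 130 mm over their backs; the gripper's body (78 mm by 193 mm) begins 47 mm behind the grasp point.
Start: joints at [1.57, 0.359, 0.012, 0, -1.224, -0.288], TCP at [0.192, 0.647, 0.227] pointing down, gripper open.
Joint ranges: [-3.07, 3.07], [-1.43, 2.12], [-1.02, 1.25], [-3.03, 1.67], [-3.05, -0], [-3.03, 3.03]. Speed limits (rad/s): [2.39, 2.39, 3.01, 3.14, 3.14, 3.14].

INTERFACE

Orientations are given as a 3x3 rotation matrix whose columns are the frame's x, y, z axes.
In Python, from plant import env, eoat, kin, cams, job, read_time, read_joint_pos, read_dq, read_joint_efforts, read_position, read_ee_rot, read_wrist_force, read_torque, read_gripper_width, read_grasp_force gives the robot as it stands. Calls block until the motion is done:
- env.goto(position, orientation): joint-space move of the TCP to a pose.
- env.line_to(position, rate=0.15, rotation=None, f_stop=None): straight line of the TCP; rotation=None keeps the orientation; rate is the mean speed in m/s. With f_stop (N) it stops when the force on the tool has changed by that much, and returns True; else False.
- env.set_joints(angles): joint-space move.
- eoat.grip(opening, grip_force=None): finger opening in m; grip_force is the grip in N (None keeps the last); returns when the fingers have stopped.
- env.pause(seconds).
- kin.inverse_kinematics(position, orientation): joint angles nearest the present ones, or None.
- cams.capture(name): name is "side" or "top" or "wrist"; returns a dict with "img" (480x640x3 uint8, blue, green, red), "depth" (480x640 float32, m along the optical axis (not along the pixel's ray), 0 where there is no reading), "intrinsics" (3x3 intrinsics, pixels), "R" (3x3) and "t" (3): a world point X has camera coordinates R X + t. Camera axes: x right, y down, z forward; pixel columns grow to the right and rows downward; lengths in m; the calibration is good to about 2 mm. A picture is of the moment at which its call begins.
A pose or a line that the arm cannot do raises env.MotionError and nothing moves.
- job.sign_off(): hands the job in; it is judged then, once.
Readings, each from a call of its own:
- read_time(): time.
- read_joint_pos(): joint angles.
- read_dq(): joint speeds.
- read_joint_efforts(): joint torques, N m.
- read_position(): TCP position.
- read_ee_rot(): TCP orientation.
- read_wrist_force(): force on the tool from outside, world axes, zero at the start.
- read_torque(): the same for the moment, N m.
- read_gripper_width(): finger opening in m.
- read_grasp_force(): force on a finger pad.
Only numpy, scipy, OpenCV 4.12 (cv2) and the standard library are available. Lean on these libraries where they do the work, as an engineer would, in place of code of your own. Each camera call takes 0.05 s, during which the arm holds its last target. There are 200 camera calls.

## Working session

There is one attempt and no reset: what is moved stays moved. The work goes in short steps, each a Python script; the robot and the scene stay as the last script left them, time stands still between calls to the robot, and variables do not carry over. Pictures are saved under pics/ and viewed, at most 10 in all, crops included, and the job is handed in when it is done.

```bash
ls && mkdir -p pics && python3 - <<'E'
from plant import *
import cv2,numpy as np
for n in ["top","side"]:
    c=cams.capture(n); cv2.imwrite(f"pics/{n}0.png",c["img"]); np.savez(f"{n}0.npz",**c)
    print(n,c["intrinsics"].tolist(),c["R"].round(3).tolist(),c["t"].round(3).tolist(),(-c["R"].T@c["t"]).round(3))
print(read_time(),read_position(),read_ee_rot().round(3))
E
```

```text
pics
top [[433.80282298426295, 0.0, 317.92738828933193], [0.0, 433.80282298426295, 241.5579690865087], [0.0, 0.0, 1.0]] [[-0.002, -1.0, -0.019], [-0.99, 0.004, -0.138], [0.138, 0.019, -0.99]] [-0.12, 0.522, 0.865] [ 0.398 -0.139  0.927]
side [[575.6137996238832, 0.0, 318.8884244525301], [0.0, 575.6137996238832, 237.82717479581913], [0.0, 0.0, 1.0]] [[0.994, -0.111, -0.013], [-0.08, -0.622, -0.779], [0.078, 0.775, -0.627]] [-0.532, 0.024, 1.027] [ 0.45  -0.84   0.655]
0.1 [0.19213502 0.64663234 0.22570721] [[ 0.959 -0.285 -0.   ]
 [-0.285 -0.959 -0.001]
 [ 0.     0.001 -1.   ]]
```

View pics/top0.png

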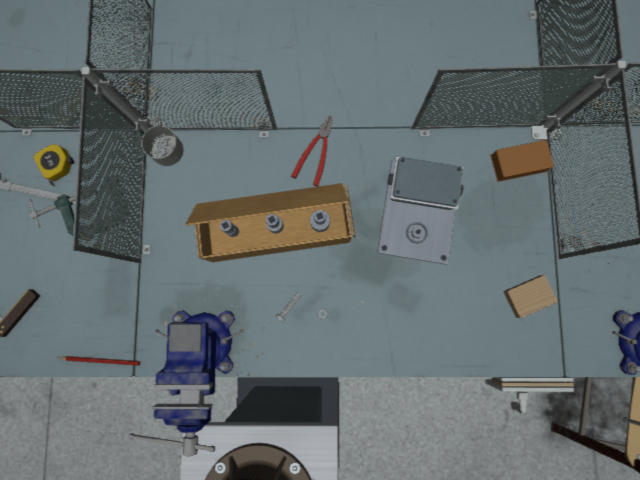

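View pics/side0.png

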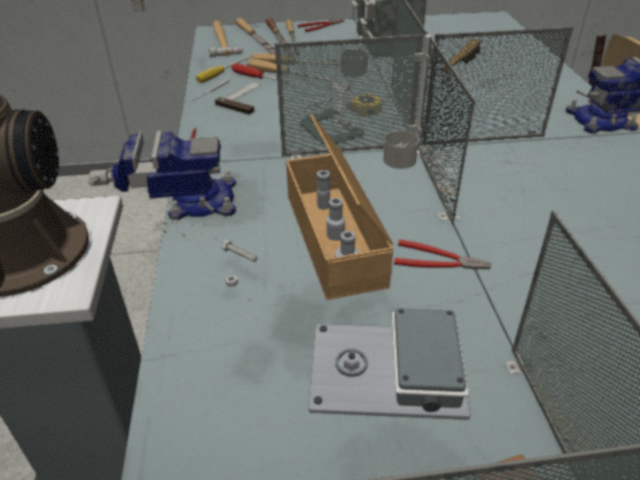

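The top view shows the carton at about (275,225), with the flap over its rear half. The three socket tops are at (226,226), (272,221) and (319,216). The nut is at (418,232) and the bolt at (289,305). The side view confirms the flap leans over the sockets, and the vise stands near the arm's path.

```bash
cat > h.py <<'E'
import numpy as np, cv2
def ray(c,uv,z):
    K,R,t=c["intrinsics"],c["R"],c["t"]; o=-R.T@t
    d=R.T@np.linalg.solve(K,[uv[0],uv[1],1.]); return o+d*(z-o[2])/d[2]
def cloud(c):
    K,R,t=c["intrinsics"],c["R"],c["t"]; v,u=np.mgrid[:480,:640]; d=c["depth"]
    P=np.stack([(u-K[0,2])/K[0,0]*d,(v-K[1,2])/K[1,1]*d,d],-1)
    W=(P-t)@R; W[d==0]=np.nan; return W
E
python3 - <<'E'
import numpy as np,cv2
from h import *
c=dict(np.load("top0.npz")); W=cloud(c); hsv=cv2.cvtColor(c["img"],cv2.COLOR_BGR2HSV)
roi=np.zeros((480,640),bool); roi[175:270,180:362]=1
card=roi&(hsv[...,0]>8)&(hsv[...,0]<25)&(hsv[...,1]>90)
z=W[...,2]
rim=card&(z>.075)&(z<.09); print("rim rect",cv2.minAreaRect(W[rim][:,:2].astype(np.float32)),rim.sum())
fl=W[card&(z>.1)]; r=cv2.minAreaRect(fl[:,:2].astype(np.float32)); print("flap",r,fl[:,2].max(),len(fl))
m=fl.mean(0); n=np.linalg.svd(fl-m,full_matrices=False)[2][2]; print("flap mean",m,"n",n)
hi=fl[fl[:,2]>fl[:,2].max()-.01]; print("edge",hi[np.argmin(hi[:,1])],hi[np.argmax(hi[:,1])])
g=(roi&(hsv[...,1]<80)&(z>.06)&(z<.085)).astype(np.uint8)
N,L,S,C=cv2.connectedComponentsWithStats(g)
for i in range(1,N):
    if S[i,4]>15: print("sock top",S[i],C[i],ray(c,C[i],.075))
# pump plate: corners of case + plate by colour/height
roi=np.zeros((480,640),bool); roi[140:275,365:475]=1
p=roi&(z>.055)&(z<.075); print("case",cv2.minAreaRect(W[p][:,:2].astype(np.float32)))
p=roi&(z>.007)&(z<.075); print("plate",cv2.minAreaRect(W[p][:,:2].astype(np.float32)))
print("nut", ray(c,(418,232),.034),"bolt",ray(c,(289,305),.01), "vise",np.nanmax(z[310:400,160:235]))
v=roi=W[310:430,155:235].reshape(-1,3); v=v[v[:,2]>.05]; print(v.min(0),v.max(0))
a=cv2.resize(c["img"][170:270,180:365],None,fx=4,fy=4,interpolation=2); b=cv2.resize(c["img"][200:265,385:450],None,fx=6,fy=6,interpolation=2)
cv2.imwrite("pics/z1.png",a)
E
```

```text
rim rect ((0.5551645159721375, -0.033606886863708496), (0.10439381003379822, 0.309028685092926), 8.126252174377441) 658
flap ((0.5794668793678284, -0.02996639907360077), (0.055384352803230286, 0.28954464197158813), 8.062931060791016) 0.18050568129207703 2891
flap mean [ 0.57685666 -0.03083023  0.1447243 ] n [-0.82307557 -0.11463016 -0.55624323]
edge [ 0.57892087 -0.17608107  0.17276383] [0.53651036 0.1088577  0.17603546]
sock top [313 210  13  14 130] [318.91538462 216.4       ] [ 0.5671482  -0.12449874  0.075     ]
sock top [266 214  12  13 126] [271.53174603 219.92857143] [ 0.56048892 -0.02969895  0.075     ]
sock top [219 220  14  13 130] [225.65384615 225.73076923] [0.54918098 0.06213527 0.075     ]
case ((0.6434388160705566, -0.3464545011520386), (0.1343601793050766, 0.08550898730754852), 79.7845687866211)
plate ((0.5919447541236877, -0.3372346758842468), (0.15597383677959442, 0.20904502272605896), 80.04002380371094)
nut [ 0.54121304 -0.32933956  0.034     ] bolt [ 0.39160697 -0.06040005  0.01      ] vise 0.13641745804014818
[0.15993234 0.06972767 0.05013812] [0.36151832 0.16958883 0.13685305]
```

View pics/z1.png

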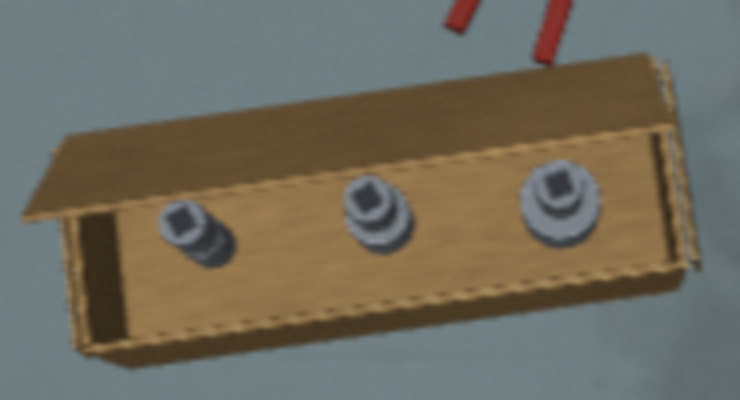

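The sockets from +y to -y look small, medium and large. Next I lift clear, come round and push the flap.

```bash
cat >> h.py <<'E'
CY=np.radians(8.0); CC=np.array([.555,-.0336,0]); PY=np.radians(-10.0)
def rot(yaw):   # tool down, tool x along yaw
    c,s=np.cos(yaw),np.sin(yaw); return np.array([[c,s,0],[s,-c,0],[0,0,-1.]])
def C2W(x,y,z):
    c,s=np.cos(CY),np.sin(CY); return CC+np.array([c*x-s*y,s*x+c*y,z])
E
python3 - <<'E'
from plant import *
from h import *
p=read_position(); env.line_to([p[0],p[1],.40],rate=.3)
eoat.grip(0.0)
Y=CY+np.pi
q=kin.inverse_kinematics(C2W(-.055,0,.36),rot(Y)); print(q)
env.goto(C2W(-.055,0,.36),rot(Y)); print(read_time(),read_position())
env.line_to(C2W(-.05,0,.14),rate=.2)
print(env.line_to(C2W(.078,0,.14),rate=.1,f_stop=12),read_position(),read_wrist_force(),read_time())
env.line_to(C2W(.04,0,.16),rate=.2); env.line_to(C2W(-.03,0,.33),rate=.25)
for n in ["wrist","side"]:
    c=cams.capture(n); np.savez(n+"1.npz",**c); cv2.imwrite(f"pics/{n}1.png",c["img"])
print(read_time())
E
```

```text
[ 0.30961074  0.00794009 -0.12693793  0.         -1.4359183  -1.74078072]
4.9167 [ 0.50075813 -0.04069185  0.35994148]
False [ 0.63220659 -0.02271198  0.14037094] [ 0.47321863 -0.28117194 -0.57019601] 7.6
8.95
```

View pics/wrist1.png

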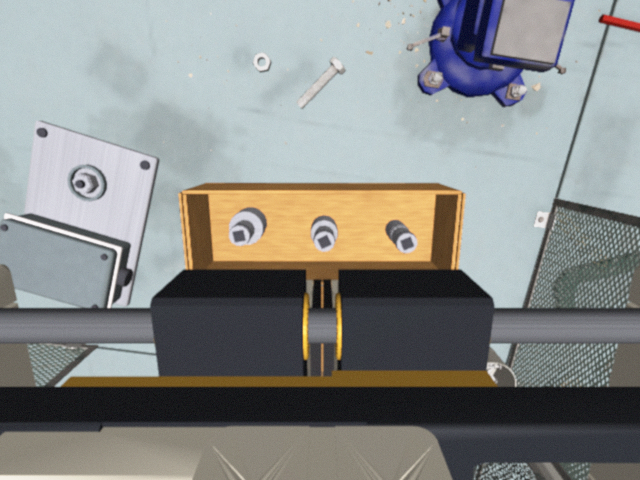

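The flap is now well back behind the gripper. The sockets in the wrist view are at (240,237), (323,241) and (404,242), and the nut is at (87,183). I'll measure the socket tops and take a close look at the nut.

```bash
python3 - <<'E'
from plant import *
from h import *
c=dict(np.load("wrist1.npz")); W=cloud(c)
cam=-c["R"].T@c["t"]; print("cam",cam,"tcp",read_position()); print(c["intrinsics"][0,0],c["R"].round(3).tolist())
hsv=cv2.cvtColor(c["img"],cv2.COLOR_BGR2HSV)
roi=np.zeros((480,640),bool); roi[190:268,195:450]=1
g=(roi&(W[...,2]>.072)&(W[...,2]<.086)&(hsv[...,1]<80)).astype(np.uint8)
N,L,S,C=cv2.connectedComponentsWithStats(g)
for i in range(1,N):
    if S[i,4]>60:
        ct=cv2.findContours((L==i).astype(np.uint8),0,2)[0][0]; (u,v),r=cv2.minEnclosingCircle(ct)
        z=np.median(W[L==i][:,2]); print(S[i],(u,v,r),"top",ray(c,(u,v),.079),"z",z)
top=dict(np.load("side1.npz")); Ws=cloud(top)
# look at nut from near: keep tool orientation for pump
Y=PY+np.pi; nut=np.array([.542,-.3285,.03])
R0=rot(CY+np.pi); off=R0.T@(cam-read_position())  # cam offset in tool frame
d=rot(Y)@off; d[2]=0
a=np.array([nut[0],nut[1],.22])-d; print("goto",a)
env.goto(a,rot(Y))
c=cams.capture("wrist"); np.savez("wrist2.npz",**c); u=c["intrinsics"]@(c["R"]@nut+c["t"]); u=(u/u[2])[:2].astype(int); print(u)
cv2.imwrite("pics/nut.png",cv2.resize(c["img"][max(0,u[1]-90):u[1]+90,max(0,u[0]-110):u[0]+110],None,fx=3,fy=3,interpolation=2))
print(read_time())
E
```

```text
cam [ 0.45709565 -0.04684358  0.48702584] tcp [ 0.5250364  -0.03769883  0.32786458]
374.8501215938782 [[-0.138, 0.99, -0.001], [0.958, 0.133, 0.253], [0.251, 0.034, -0.967]]
[229 224  22  22 376] (239.4083709716797, 234.8147430419922, 11.060319900512695) top [ 0.56725387 -0.12505125  0.079     ] z 0.0793831611482343
[313 230  22  22 364] (323.5714416503906, 240.57142639160156, 10.87977123260498) top [ 0.56084387 -0.03079293  0.079     ] z 0.0795098120675587
[395 232  22  21 365] (405.5, 242.0, 11.011457443237305) top [0.54977305 0.06071114 0.079     ] z 0.07920260119703128
goto [ 0.60944138 -0.34079768  0.22      ]
[321 143]
10.2583
```

View pics/nut.png

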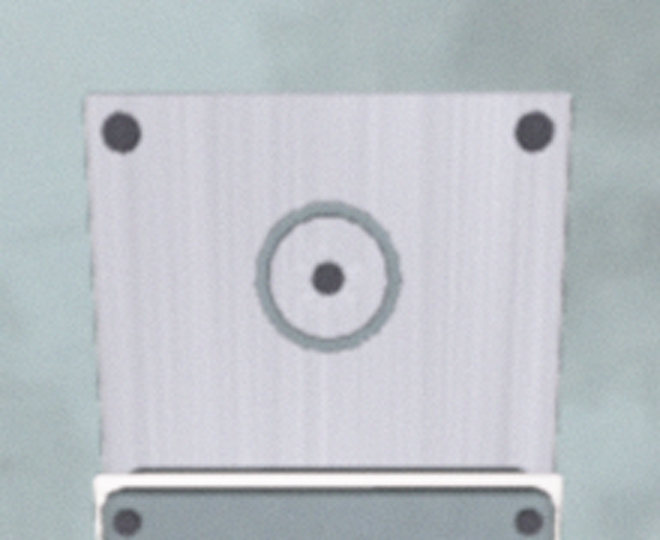

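The collar measures about 46 mm outside, so about 37.5 mm inside. That makes the nut 22 mm and calls for the medium (middle) socket. The collar centre is at crop (328,276) and the front screws are at (121,132) and (534,131). Next I refine the nut's pose and look closely at the medium socket's top.

```bash
python3 - <<'E'
from plant import *
from h import *
c=dict(np.load("wrist2.npz")); x0,y0=211,53
g=c["img"]; hsv=cv2.cvtColor(g,cv2.COLOR_BGR2HSV)
sub=hsv[115:175,290:352]; m=(sub[...,2]<190).astype(np.uint8)
N,L,S,C=cv2.connectedComponentsWithStats(m); i=1+np.argmax(S[1:,4])
ct=max(cv2.findContours((L==i).astype(np.uint8),0,2)[0],key=cv2.contourArea)
e=cv2.fitEllipse(ct); uv=(e[0][0]+290,e[0][1]+115); P=ray(c,uv,.020); print("collar",uv,e[1],P)
s=np.linalg.norm(ray(c,(uv[0]+e[1][0]/2,uv[1]),.02)-ray(c,(uv[0]-e[1][0]/2,uv[1]),.02)); print("outer dia",s)
v=g[...,2]; pts=[]
for a,b in((121,132),(534,131)):
    u,w=int(x0+a/3),int(y0+b/3); mm=hsv[w-9:w+10,u-9:u+10,2]<140; yy,xx=np.nonzero(mm); pts.append(ray(c,(u-9+xx.mean(),w-9+yy.mean()),.013))
d=pts[1]-pts[0]; print(pts,"pump yaw",np.degrees(np.arctan2(d[1],d[0]))-90)
# socket closeup
Y=CY+np.pi; off=np.array([.0685,-0.0003,0]) # magnitude along -x world
sk=np.array([.5608,-.0308,0])
cd=np.array([0.45709565-.5250364,-0.04684358+.03769883,0])
a=sk-cd*1.0; a[2]=.22; a[:2]+=np.array([-.03,-.004])
env.goto(a,rot(Y)); c=cams.capture("wrist"); np.savez("wrist3.npz",**c)
u=c["intrinsics"]@(c["R"]@np.array([.5608,-.0308,.079])+c["t"]); u=(u/u[2])[:2].astype(int); print(u,read_time())
cv2.imwrite("pics/sock.png",cv2.resize(c["img"][max(0,u[1]-40):u[1]+40,u[0]-50:u[0]+50],None,fx=6,fy=6,interpolation=2))
E
```

```text
collar (319.8840789794922, 144.888521194458) (47.74951171875, 49.73512268066406) [ 0.54339083 -0.33039238  0.02      ]
outer dia 0.04428876914356694
[array([ 0.49048962, -0.38511458,  0.013     ]), array([ 0.5120726 , -0.26093432,  0.013     ])] pump yaw -9.859722762512078
[322 182] 11.5083
```

View pics/sock.png

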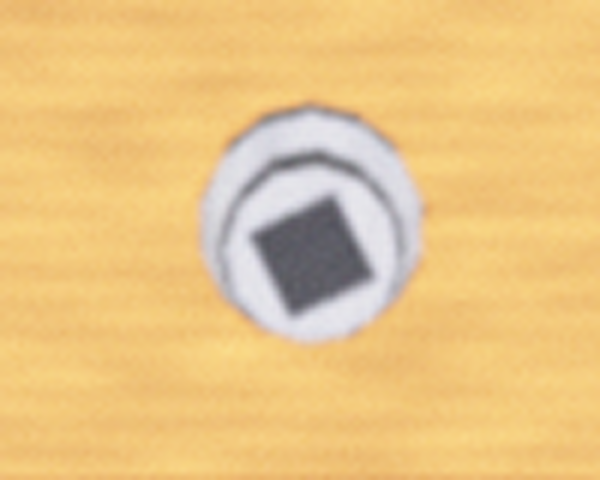

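The drive square is clear at crop (312,255), turned about 20–25° in the image. I'll measure its yaw, grip the socket, and try it on the nut at both yaw candidates, θ and θ+30°.

```bash
python3 - <<'E'
from plant import *
from h import *
import json
c=dict(np.load("wrist3.npz")); g=cv2.cvtColor(c["img"],cv2.COLOR_BGR2GRAY)
x0,y0=272,142; u,v=x0+312/6,y0+255/6
sub=cv2.resize(g[int(v)-12:int(v)+13,int(u)-13:int(u)+14],None,fx=8,fy=8,interpolation=2)
m=(sub<125).astype(np.uint8); N,L,S,C=cv2.connectedComponentsWithStats(m); i=L[sub.shape[0]//2,sub.shape[1]//2]
ct=cv2.findContours((L==i).astype(np.uint8),0,2)[0][0]; b=cv2.boxPoints(cv2.minAreaRect(ct))/8+[int(u)-13,int(v)-12]
w=np.array([ray(c,q,.079) for q in b]); ctr=w.mean(0)
e=np.roll(w,-1,0)-w; th=np.degrees(np.arctan2(e[:,1],e[:,0]))%90; print("sides",np.linalg.norm(e,axis=1),"th",th,ctr)
ref=th[0]; th=ref+np.mean((th-ref+45)%90-45); print(th)
json.dump(dict(th=th),open("s.json","w"))
eoat.grip(.055)
Y=CY+np.pi; p=ctr.copy()
p[2]=.16; env.goto(p,rot(Y)); p[2]=.046
print(env.line_to(p,rate=.12,f_stop=8),read_position())
eoat.grip(.0,40); print(read_gripper_width(),read_grasp_force(),read_time())
p[2]=.19; env.line_to(p,rate=.2); print(read_gripper_width(),read_grasp_force(),read_position())
E
```

```text
sides [0.01147892 0.0116083  0.01158108 0.01165952] th [34.21497785 34.91718041 34.47235868 34.41264177] [ 0.56199507 -0.02965906  0.079     ]
34.50428967682486
False [ 0.56266882 -0.02953483  0.04675524]
0.02336449989785936 39.99679505825043 14.65
0.023083079210137414 39.99447405338287 [ 0.56106448 -0.02970687  0.18865168]
```

```bash
python3 - <<'E'
from plant import *
from h import *
Y=CY+np.pi; n=np.array([.5430,-.3302])
for d in (-14.4,15.6):
    env.goto([*n,.10],rot(Y+np.radians(d)))
    hit=env.line_to([*n,.0535],rate=.05,f_stop=8)
    print(d,hit,read_position(),read_wrist_force().round(1),read_torque().round(2),read_time())
    if read_position()[2]<.058: break
    env.line_to([*n,.10],rate=.1)
for k in ("side","wrist"):
    c=cams.capture(k); np.savez(k+"4.npz",**c); cv2.imwrite(f"pics/{k}4.png",c["img"])
E
```

```text
-14.4 True [ 0.5431564  -0.33031348  0.06687595] [ 0.4 -0.3  3.9] [ 0.04 -0.35 -0.01] 17.3833
15.6 True [ 0.54295774 -0.32998851  0.06547402] [ 3.5 -0.5 -2.8] [-0.19 -1.48  0.05] 19.1
```

```bash
python3 - <<'E'
import cv2,numpy as np
s=cv2.imread("pics/side4.png"); w=cv2.imread("pics/wrist4.png")
a=cv2.resize(s[270:420,290:440],(400,400),interpolation=2); b=cv2.resize(w[150:350,220:420],(400,400),interpolation=2)
cv2.imwrite("pics/c4.png",np.hstack([a,b]))
E
```

```text
(no output)
```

View pics/c4.png

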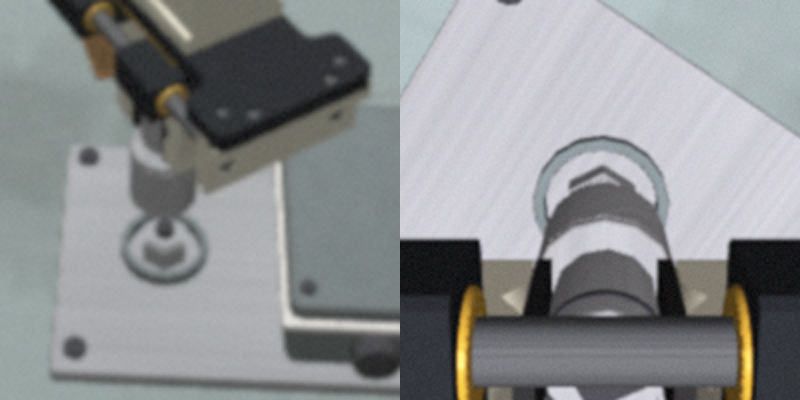

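The collar and nut are under the socket with no obvious offset. At +15.6° the socket went deepest and met a sideways push of +x, so that yaw is probably right and the socket needs to move slightly in +x.

```bash
cat > try.py <<'E'
from plant import *
from h import *
import sys
def attempt(n,d,f=12,z=.0535,up=.075):
    R=rot(CY+np.pi+np.radians(d)); 
    env.line_to([*n,up],rate=.08,rotation=R); f0=read_wrist_force()
    hit=env.line_to([*n,z],rate=.04,f_stop=f)
    F=read_wrist_force()-f0; p=read_position(); print(n,d,hit,p.round(4),"dF",F.round(1),"T",read_torque().round(2),round(read_time(),1),flush=True)
    return p[2]<.0575
E
python3 - <<'E'
from try_ import * if False else None
E
mv=1; mv try.py att.py 2>/dev/null || true; mv att.py att.py 2>/dev/null; python3 - <<'E'
from att import *
for n in ([.5445,-.3300],[.546,-.3300],[.5430,-.3300]):
    if attempt(np.array(n),15.6): print("HOME"); break
E
```

```text
[ 0.5445 -0.33  ] 15.6 True [ 0.5442 -0.3299  0.0541] dF [0.  2.9 6.5] T [ 0.5   0.18 -0.03] 20.7
HOME  File "<stdin>", line 1
    from try_ import * if False else None
                       ^^
SyntaxError: invalid syntax
```

The socket dropped home: the TCP is at 0.0541 m against 0.0547 expected. A quick check before handing in.

```bash
python3 - <<'E'
from plant import *
from h import *
print(read_position(),read_wrist_force().round(1),read_grasp_force(),read_gripper_width(),read_ee_rot()[:,2].round(3))
s=cams.capture("side")["img"]; t=cams.capture("top")["img"]
a=cv2.resize(s[90:430,270:480],(370,600)); b=cv2.resize(t[150:340,180:480],(430,272))
b=np.vstack([b,np.zeros((600-272,430,3),np.uint8)]); cv2.imwrite("pics/end.png",np.hstack([a,b])); print(read_time())
E
```

```text
[ 0.54419349 -0.32986329  0.054051  ] [-0.4  2.7  5.3] 40.00130474567413 0.023233843798191888 [-0.001  0.    -1.   ]
20.775
```

View pics/end.png

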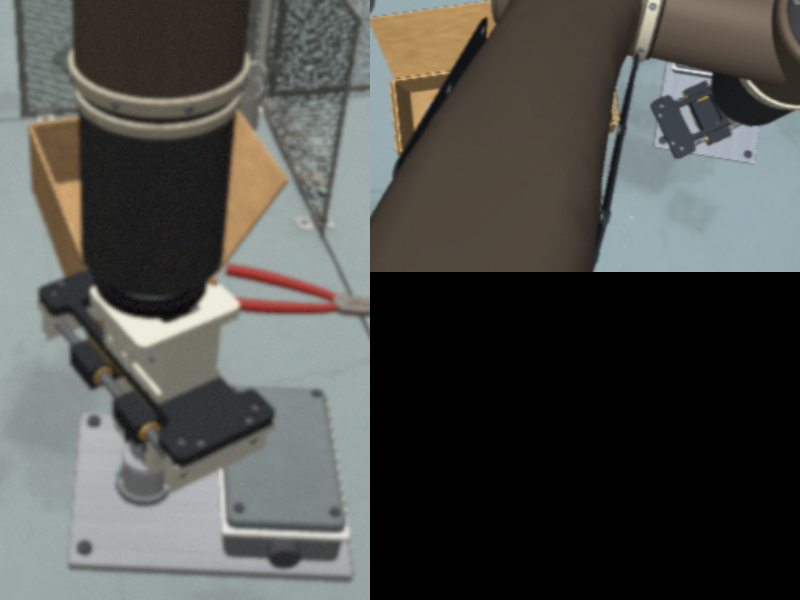

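The socket sits inside the collar at (140,485) in the side crop, upright in the gripper, and the flap leans back behind the arm.

```bash
python3 -c "
from plant import *
print(job.sign_off())"
```

```text
the job is handed in; nothing more can be done
None
```

I swung the flap back past upright, found that the medium socket fits, and handed the job in at about 21 s with it still gripped and pressed home on the nut. I tried no other socket, and I did not check the two in the carton or the bolt again at the end because the arm hid them; no verdict came back.

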